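Set, lock and fill the kitting bin

ROBOT

A 7-joint arm with a two-finger parallel gripper is mounted at the origin on the work surface. World frame = base frame: x ahead of the robot, y to its left, z up, the work surface at z = 0. Lengths are in m, angles in degrees, forces in N, time in s.
With the tool pointing down it reaches from about 0.425 to 0.925 m from the base axis. Payload 6.8 kg.
Tool frame: the origin (TCP) lies midway between the tips of the shut fingers; the grasp point (between the pads) lies 19 mm behind it (ctrl.tcp_to_grasp is the distance from the TCP to the grasp point, in m); y points along the fingers, x is the direction in which the jaws open and shut, and the axes are right-handed (so a half turn about y gives the same grasp; the last joint's range is limited). The gripper opens to 85 mm and grips with 20 to 120 N. Pads are 22 mm wide; open, the fingers measure 114 mm over their backs; the gripper's body (76 mm by 85 mm) begins 54 mm behind the grasp point. The pads swing forward as they close: fully open they stand 13 mm farther back than shut.
Start: joints at [-77.527, 27.33, 1.283, 89.118, -0.659, 63.558, -4.761], TCP at [0.216, 0.64, 0.231] pointing down, gripper open.
Joint ranges: [-169.35, 169.35], [-19.33, 120.38], [-80.79, 83.38], [13.8, 139.57], [-78.32, 258.32], [9.67, 109.79], [-169.56, 169.56]. Speed limits (degrees/s): [136.94, 136.94, 180, 180, 180, 180, 180].

INTERFACE

Orientations are given as a 3x3 rotation matrix whose columns are the frame's x, y, z axes.
In Python, from plant import monitor, viewer, finish_job, ctrl gives the robot as it stands.
- The arm moves only by the tool apply_moves, never from a script. Its argument "increments" is a list of rows, each an object with "xyz": the shift along the tool's x, y, z in units of 50 mm (1.0 is 50 mm), a list of three; "rot": the turn, a rotation vector about the tool's x, y, z in units of 6 degrees (1.0 is 6 degrees), a list of three; "jaw": the finger opening in mm, from 0 to 85.4. A call has 1 to 10 rows; each row shifts and turns the commanded pose from where the row before left it, along the tool's axes as they then stand; what a row does not reach is not made up. A row lasts 1/8 s, in which the tool goes at most 62.5 mm and 10.7 degrees, less where a joint would pass 70% of its speed; a pose out of reach is approached as far as the arm can. A call is refused whole if a number of a shift passes 1 or a number of a turn 1, either way. A call with a gripper value outside its range is refused whole. The fingers move at their own pace and stop on an object; "newtons" is the grip in N (left out, the last holds). Time passes only in rows, so rows that do not move let the fingers close. It gives the time, the measured TCP pose, the force and the opening at its end, in the units of the state.
- monitor.get_state(): the state, without advancing time (a new reading comes with each control period).
- viewer.get_image(name): name is "side" or "top" or "wrist"; returns a dict with "image" (384x512x3 uint8, red, green, blue), "intrinsics" (3x3 intrinsics, pixels), "k1" (the pictures are not rectified: a ray, as slopes to the right and down, at radius r is drawn at 1 + k1 r^2 times it, then the intrinsics apply), "world_to_cam" (4x4, takes a point from world to camera coordinates). Camera axes: x right, y up, looking along -z (the intrinsics and any distortion apply to the point x, -y, -z); pixel columns grow to the right and rows downward; lengths in m; the calibration is good to about 2 mm. A picture is of the moment at which its call begins. There is no depth.
- finish_job(): hands the job in, once; it reports no verdict.
Trained networks look in the newest picture that a camera, given by its name, has taken for a name from the list of things; names that differ only in an ending like _2 or _b are one class to them, and where a whole thing is asked for, a point or a joint stands for the part that bears it (a point fixed in the world has none). Each returns a list of dicts, best first, with "score" (0 to 1); they miss things now and then, are a little off and sometimes report something else, mostly with a low value. They report only what shows in the picture. A call takes as long as a camera call.
- viewer.masks_of(thing, camera): "pixels" (384x512 bool, what is visible of it) and "centre" ([column, row] in pixels, amid what is visible of it).
The state is a dict: "time": time; "joint_pos": joint angles; "joint_velocities": joint speeds; "effort": joint torques, N m; "ee_pos": TCP position; "ee_rot": TCP orientation; "wrist_force": force on the tool from outside, world axes, zero at the start; "ft_torque": the same for the moment, N m; "opening": finger opening in m.
Only numpy, scipy, OpenCV 4.12 (cv2) and the standard library are available. Lean on these libraries where they do the work, as an engineer would, in place of code of your own. Each camera call takes 0.05 s, during which the arm holds its last target.

TASK

Slide the bin carriage along its rail until the bin is centred under the mouth of the tip tray, then flip the cam lever all the way down to lock it there. Only then lift the tray by its bar so that all three pump parts slide out into the bin, and lower the empty tray back down flat. Leave the other things on the bench alone.

Things in the scene. Friction and masses are not known exactly. Their poses are not given: they have to be found in the camera images.
- carriage (a joint): Carriage (130 x 310 mm aluminium deck with a blue plastic bin) that slides along a straight steel rail bed lying left to right in front of the robot. Value: position of the bin along the rail in m, -0.11 to 0.15, growing towards the bed's y (the robot's left); it starts left of the tray. It moves with about 2 N when free and stays where it is left; locked it holds against pushes of up to 25 N.
- bin_floor (a point): Centre of the inner floor of the blue bin on the carriage, 38 mm above the table. The bin is open on top, 162 x 172 mm inside (its x by its y), its rim 71 mm above this point, walls 4 mm, fixed to the carriage. y: along the rail; x: across the rail, from the robot's side to the tray's side; z: up.
- pull_post (a point): A bare steel upright round post for moving the carriage, 24 mm in diameter, standing on the deck between bin and lever. This point is on its axis near its top: the top is 20 mm higher, its foot (the deck, 34 mm above the table) 68 mm lower. Relative to the bin's centre it stands 125 mm to +y along the rail, so 35 mm clear of the bin's outer wall. Axes as bin_floor.
- lever_pivot (a point): Pivot axis of the cam lever on the left (+y) end of the carriage deck, 52 mm above the table, 60 mm from the pull post along the rail (to +y) and 60 mm farther from the robot across it. The axis runs along the rail (y of this point); the lever swings across the rail, in the x-z plane. Axes as bin_floor.
- lever_tip (a point): Free end of the cam lever, 110 mm from the pivot, on the lever's middle line. The lever is a steel bar 10 mm thick and 14 mm wide with a black grip, 14 mm thick and 26 mm wide (along the rail), on its last 34 mm.
- lever (a joint): Cam lever angle in rad, 0 to 1.75. At 0 (free) it stands up, leaning 0.25 rad from vertical to the tray side (+x of lever_pivot); it starts between 0 and 0.4, swings over towards the robot and down; at 1.75 (fully locked) it lies about level, pointing to the robot (-x), its end 60 mm above the table. It stays where left (0.1 N m); the cam bites over the last 0.25 rad, up to 10 N at the grip.
- tray_hinge (a point): Middle of the tip tray's hinge axis, parallel to the rail, 145 mm above the table on a grey stand (190 mm wide, 12 mm in front to 120 mm behind) beyond the rail. The tray's mouth (open edge) is 20 mm nearer the robot, above the bin's far edge. The bin is centred when bin_floor and this point agree along the rail. x: away from the robot, y: along the hinge and rail.
- tray_bar (a point): Middle of the tray's lifting bar: a steel bar 12 mm thick parallel to the hinge, 130 mm free length, standing over the rear of the tray, 100 mm behind the hinge and 85 mm above it when the tray is flat (230 mm above the table). The tray is bare aluminium, 144 x 146 mm outside, with 34 mm lips on both sides and the rear and none at the mouth. It turns with the tray.
- tray (a joint): Tip tray angle in rad, 0 (flat on its rest) to 1.15 (rear up, mouth down). With all parts in it, it needs about 4 to 6 N at the bar, and the round bar may turn between the fingers; it sinks back by its own weight when let go. The parts start to slide at about 0.5 to 0.65 rad.
- cap1_mid (a point): Middle of a steel end cap in the tray: a round disc 60 mm across and 14 mm thick with a 32 mm boss, 28 mm high in all; point 10 mm above its underside.
- cap2_mid (a point): Middle of a second, identical end cap in the tray.
- cover_mid (a point): Middle of a dark steel rectangular cover block in the tray, 40 x 70 x 18 mm.
- carton_mid (a point): Middle of a closed cardboard carton, 90 x 130 x 70 mm, on the bench: leave alone.
- jar_mid (a point): Middle of a closed white plastic jar, 72 mm across, 100 mm high, on the bench: leave alone.
- spanner_mid (a point): Middle of a steel spanner, 190 mm long, lying on the bench: leave alone.

How it is judged (in metres and radians):
On the way, in this order (a step that is already met when the one before it is completed fails the run):
1. the bin is centred under the tray's mouth (y of bin_floor in the frame of tray_hinge between -0.015 and 0.015 m), for 0.2 s.
2. the cam lever is down with the bin still centred (all of step 1 and value of joint lever above 1.6 rad), for 0.2 s.
3. with the tray tipped and the carriage locked, all three parts are in the bin (all of step 2 and value of joint tray above 0.35 rad and x of cap1_mid in the frame of bin_floor between -0.081 and 0.081 m and y of cap1_mid in the frame of bin_floor between -0.086 and 0.086 m and z of cap1_mid in the frame of bin_floor between -0.005 and 0.07 m and x of cap2_mid in the frame of bin_floor between -0.081 and 0.081 m and y of cap2_mid in the frame of bin_floor between -0.086 and 0.086 m and z of cap2_mid in the frame of bin_floor between -0.005 and 0.07 m and x of cover_mid in the frame of bin_floor between -0.081 and 0.081 m and y of cover_mid in the frame of bin_floor between -0.086 and 0.086 m and z of cover_mid in the frame of bin_floor between -0.005 and 0.07 m), for 0.1 s.
At the end, for the whole second after the job is handed in: The bin is centred along the rail on the tray's middle line to 15 mm, the cam lever is down (beyond 1.6 rad), all three parts lie in the bin below its rim, the tray is back flat (below 0.08 rad), and nothing moves (all of step 2 and value of joint tray below 0.08 rad and x of cap1_mid in the frame of bin_floor between -0.081 and 0.081 m and y of cap1_mid in the frame of bin_floor between -0.086 and 0.086 m and z of cap1_mid in the frame of bin_floor between -0.005 and 0.07 m and x of cap2_mid in the frame of bin_floor between -0.081 and 0.081 m and y of cap2_mid in the frame of bin_floor between -0.086 and 0.086 m and z of cap2_mid in the frame of bin_floor between -0.005 and 0.07 m and x of cover_mid in the frame of bin_floor between -0.081 and 0.081 m and y of cover_mid in the frame of bin_floor between -0.086 and 0.086 m and z of cover_mid in the frame of bin_floor between -0.005 and 0.07 m and velocity of joint tray between -0.1 and 0.1 rad/s and velocity of joint carriage between -0.02 and 0.02 m/s); the robot touches nothing.
It fails at once if the carton is moved by more than 30 mm (distance of carton_mid from where it was at the start of the episode above 0.03 m).
It fails at once if the jar is moved by more than 30 mm (distance of jar_mid from where it was at the start of the episode above 0.03 m).
It fails at once if the spanner is moved by more than 30 mm (distance of spanner_mid from where it was at the start of the episode above 0.03 m).
It also fails if it takes over 67 s, if anything falls off the work surface, if the arm or the gripper's body presses on something with over 40 N, if the wrist force passes 120 N, or if a joint passes its speed limit or range.

## Working session

There is one attempt and no reset: what is moved stays moved. The work goes in short steps, Python scripts to look and compute and a tool call to move; the robot and the scene stay as the last step left them, time stands still between calls to the robot, and variables do not carry over. Pictures are saved under pics/ and viewed, and the job is handed in when it is done.

Besides the shell and the picture viewer there is one more tool, called after ">>>" by a JSON object that holds its "op" and its "data", one argument or row to a line. apply_moves: Moves the arm, as the interface text tells. Its arguments: {"type":"object","properties":{"increments":{"type":"array"},"newtons":{"type":"number"}},"required":["increments"]}

```bash
mkdir -p pics; ls; cat > h.py <<'E'
import numpy as np,cv2
from plant import monitor,viewer,finish_job,ctrl
def ray(im,px):
    K=np.array(im["intrinsics"]);k=im["k1"];W=np.array(im["world_to_cam"])
    x=(px[0]-K[0,2])/K[0,0];y=(px[1]-K[1,2])/K[1,1]
    rd=np.hypot(x,y);r=rd
    for _ in range(30): r=rd/(1+k*r*r)
    s=r/rd if rd>0 else 1
    d=np.array([x*s,-y*s,-1.0]);R=W[:3,:3]
    o=-R.T@W[:3,3];return o,R.T@d
def at_z(im,px,z):
    o,d=ray(im,px);return o+d*(z-o[2])/d[2]
def at(im,px,ax,v):
    o,d=ray(im,px);return o+d*(v-o[ax])/d[ax]
def proj(im,p):
    K=np.array(im["intrinsics"]);k=im["k1"];W=np.array(im["world_to_cam"])
    c=W[:3,:3]@np.array(p)+W[:3,3];x=c[0]/-c[2];y=-c[1]/-c[2]
    f=1+k*(x*x+y*y);return np.array([K[0,0]*x*f+K[0,2],K[1,1]*y*f+K[1,2]])
def tri(a,pa,b,pb):
    o1,d1=ray(a,pa);o2,d2=ray(b,pb);d1/=np.linalg.norm(d1);d2/=np.linalg.norm(d2)
    A=np.stack([d1,-d2],1);s=np.linalg.lstsq(A,o2-o1,rcond=None)[0]
    p,q=o1+s[0]*d1,o2+s[1]*d2;return (p+q)/2,np.linalg.norm(p-q)
def save(n,im,s=1.5): cv2.imwrite("pics/"+n+".png",cv2.resize(im["image"][:,:,::-1],None,fx=s,fy=s,interpolation=cv2.INTER_CUBIC))
E
python3 - <<'E'
from h import *
s=monitor.get_state();print(s["time"],s["ee_pos"],s["ee_rot"],s["opening"],ctrl.tcp_to_grasp)
for n in("side","top","wrist"):
    im=viewer.get_image(n);save(n+"0",im)
    W=np.array(im["world_to_cam"]);print(n,-W[:3,:3].T@W[:3,3],im["k1"],im["intrinsics"][0])
    if n!="wrist":
      for t in["bin_floor","pull_post","lever_pivot","lever_tip","tray_hinge","tray_bar","cap1_mid","cover_mid","carton_mid","jar_mid","spanner_mid","carriage"]:
        print(t,[(round(d["score"],2),np.round(d["centre"],1).tolist()) for d in viewer.masks_of(t,n)[:2]])
print(monitor.get_state()["time"])
E
```

```text
pics
0.0 [0.21585073 0.63893888 0.23032299] [[ 3.20070128e-01 -4.63040775e-04 -9.47393740e-01]
 [ 9.47392121e-01 -1.75617304e-03  3.20070439e-01]
 [-1.81199301e-03 -9.99998351e-01 -1.23417346e-04]] 0.08522081325372616 0.0187
side [0.33934792 1.12749216 1.00174023] -0.1662021266742165 [438.13581256   0.         262.12424384]
bin_floor [(0.98, [276.5, 259.6]), (0.19, [271.3, 168.4])]
pull_post [(0.83, [277.3, 253.4])]
lever_pivot [(0.61, [275.9, 256.1]), (0.59, [247.2, 192.3])]
lever_tip [(0.54, [258.0, 265.9])]
tray_hinge [(0.81, [241.3, 210.0])]
tray_bar [(0.92, [243.4, 196.9])]
cap1_mid [(0.63, [257.2, 188.3])]
cover_mid [(0.6, [239.0, 191.9])]
carton_mid [(0.85, [197.2, 306.0]), (0.33, [313.9, 172.9])]
jar_mid [(0.62, [277.6, 257.9]), (0.57, [268.0, 168.8])]
spanner_mid [(0.71, [197.9, 309.0]), (0.56, [308.5, 173.9])]
carriage [(0.7, [257.1, 273.0]), (0.63, [275.5, 256.8])]
top [ 0.42660478 -0.11221976  1.45200249] -0.041360171870390754 [402.45648107   0.         254.18902236]
bin_floor [(0.58, [203.2, 220.6])]
pull_post [(0.64, [203.4, 217.3])]
lever_pivot [(0.55, [208.9, 220.5])]
lever_tip [(0.5, [161.2, 205.0])]
tray_hinge [(0.73, [164.4, 207.0]), (0.6, [255.7, 173.1])]
tray_bar [(0.83, [255.0, 172.9])]
cap1_mid [(0.73, [201.6, 219.6]), (0.67, [267.5, 180.7])]
cover_mid [(0.73, [262.6, 165.0])]
carton_mid [(0.95, [136.3, 165.8])]
jar_mid [(0.61, [354.2, 176.5])]
spanner_mid [(0.85, [383.2, 231.9])]
carriage [(0.3, [258.0, 169.1])]
wrist [0.13748409 0.66633925 0.37361399] 0.0189799127040037 [313.73032517   0.         257.69164358]
1.35
```

View pics/side0.png

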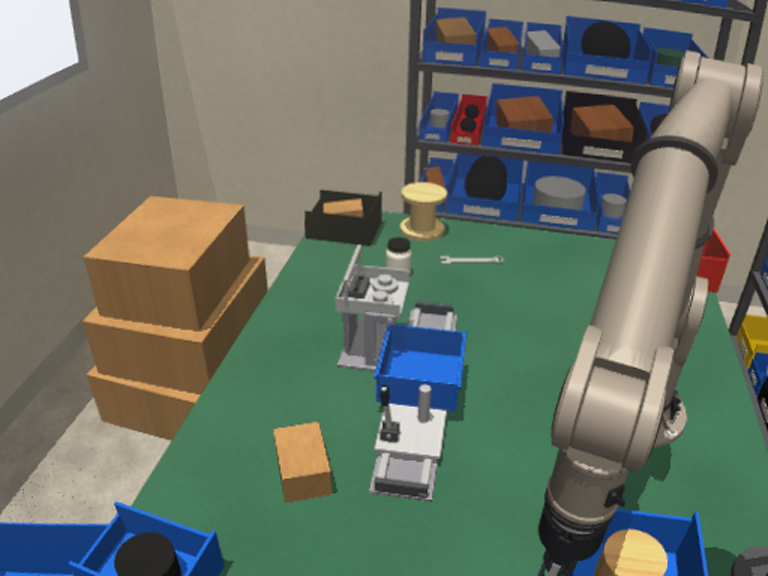

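View pics/top0.png

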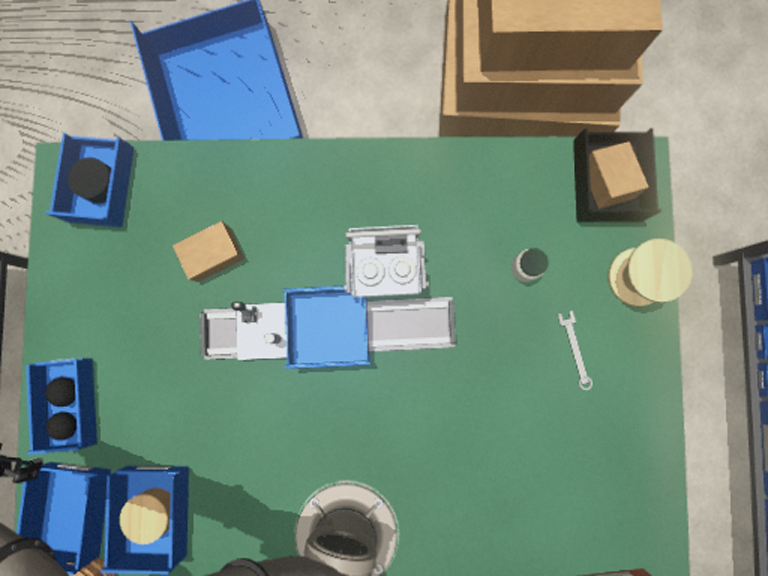

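View pics/wrist0.png

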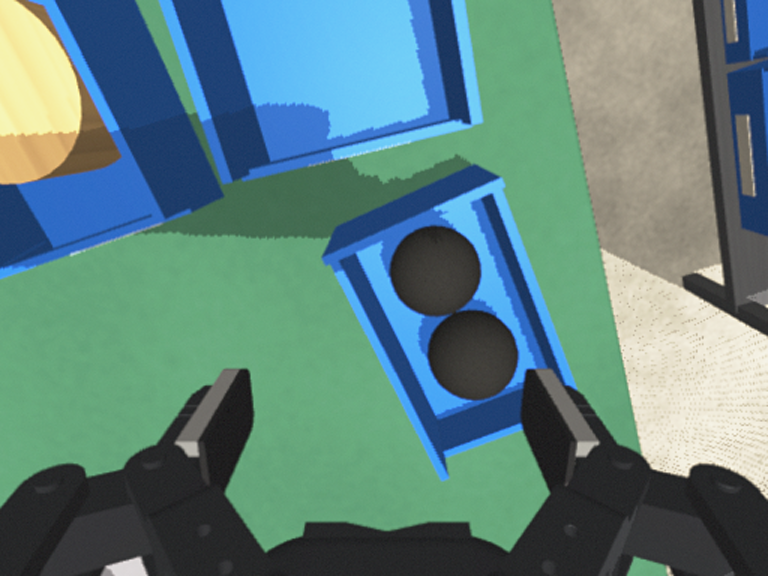

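```bash
cat >> h.py <<'E'
import pickle
def grab(n,tag):
    im=viewer.get_image(n);pickle.dump(im,open(f"{tag}_{n}.pkl","wb"));return im
def load(n,tag): return pickle.load(open(f"{tag}_{n}.pkl","rb"))
def crop(name,im,u0,v0,u1,v1,s):
    c=cv2.resize(im["image"][v0:v1,u0:u1,::-1],None,fx=s,fy=s,interpolation=cv2.INTER_CUBIC);
    for u in range((u0//10+1)*10,u1,10): cv2.putText(c,str(u),(int((u-u0)*s),8),0,.3,(0,0,255),1); cv2.line(c,(int((u-u0+.5)*s),10),(int((u-u0+.5)*s),14),(0,0,255),1)
    for v in range((v0//10+1)*10,v1,10): cv2.putText(c,str(v),(0,int((v-v0+.5)*s)),0,.3,(0,0,255),1)
    cv2.imwrite("pics/"+name+".png",c)
E
python3 - <<'E'
from h import *
a=grab("top","s");b=grab("side","s")
crop("topc",a,130,145,310,250,4.4);crop("sidec",b,210,155,320,335,3.3)
E
```

```text
(no output)
```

View pics/topc.png

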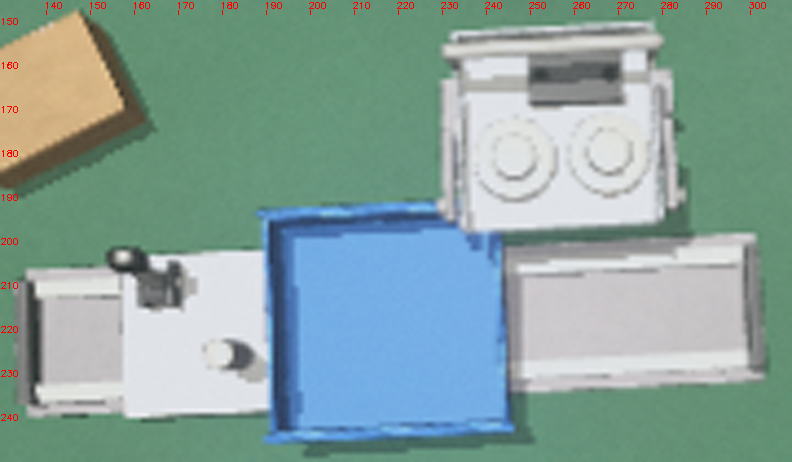

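View pics/sidec.png

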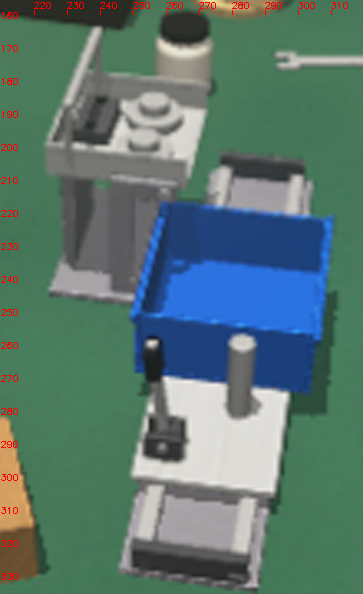

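```bash
python3 - <<'E'
from h import *
a=load("top","s");b=load("side","s")
def P(l,px,z): print(l,np.round(at_z(a,px,z),4))
P("rimNL",(188.5,193.5),.109);P("rimSL",(191,245),.109);P("rimSR",(246,243),.109)
P("post top",(178.5,225.5),.122)
P("deckL1",(157.5,204),.034);P("deckL2",(158,240),.034)
P("railR1",(301,199.5),.0);P("railR2",(302.5,231.5),.0);P("railL2",(136,240),0)
P("mouthL",(233,196),.145);P("mouthR",(281,196),.145)
P("barL",(230,156.5),.23);P("barR",(280,154.5),.23)
P("tip",(158,204),.15)
print("post tri",tri(a,(178.5,225.5),b,(282,258)))
print("tip tri",tri(a,(157.5,204),b,(253.5,259)))
print("bar side ends at z=.23?",at_z(b,(225,203),.23),at_z(b,(239.5,163.5),.23))
E
```

```text
rimNL [0.5595 0.1354 0.109 ]
rimSL [0.3874 0.1246 0.109 ]
rimSR [ 0.3938 -0.0584  0.109 ]
post top [0.4519 0.1648 0.122 ]
deckL1 [0.5298 0.2596 0.034 ]
deckL2 [0.4027 0.2551 0.034 ]
railR1 [ 0.5466 -0.2529  0.    ]
railR2 [ 0.4315 -0.2566  0.    ]
railL2 [0.4021 0.3443 0.    ]
mouthL [ 0.5471 -0.0174  0.145 ]
mouthR [ 0.5464 -0.174   0.145 ]
barL [ 0.6617 -0.0139  0.23  ]
barR [ 0.667  -0.1681  0.23  ]
tip [0.5214 0.2275 0.15  ]
post tri (array([0.45438204, 0.16501371, 0.12197071]), np.float64(0.005067493340935675))
tip tri (array([0.52536144, 0.22754335, 0.15872913]), np.float64(0.009233743979661419))
bar side ends at z=.23? [0.65301593 0.07831461 0.23      ] [ 0.6683825  -0.16495358  0.23      ]
```

```bash
cat >> h.py <<'E'
from scipy.spatial.transform import Rotation as Rr
EX=np.array([np.cos(np.radians(2.2)),np.sin(np.radians(2.2)),0]);EZ=np.array([0,0,1.]);EY=np.cross(EZ,EX)
RD=np.stack([EX,-EZ,EY],1)
HINGE=np.array([.565,-.095,.145])
def plan(p1,R1,n,p0=None,R0=None):
    s=monitor.get_state();p=np.array(s["ee_pos"] if p0 is None else p0);R=np.array(s["ee_rot"] if R0 is None else R0)
    p1=np.array(p1);ps=p.copy();Rs=R.copy();rv=Rr.from_matrix(Rs.T@R1).as_rotvec()
    for i in range(1,n+1):
        pt=ps+(p1-ps)*i/n;Rt=Rs@Rr.from_rotvec(rv*i/n).as_matrix()
        x=np.round(R.T@(pt-p)/.05,2);w=np.round(np.degrees(Rr.from_matrix(R.T@Rt).as_rotvec())/6,2)
        print(x.tolist(),w.tolist(),"BAD" if max(abs(x).max(),abs(w).max())>1 else "")
        p=p+R@x*.05;R=R@Rr.from_rotvec(np.radians(w*6)).as_matrix()
    return p,R
def st():
    s=monitor.get_state();print(round(s["time"],2),"pos",np.round(s["ee_pos"],4),"F",np.round(s["wrist_force"],2),"op",round(s["opening"],4));return s
E
python3 - <<'E'
from h import *
p,R=plan([.4525,.165,.23],RD,12);print(p,R)
E
```

```text
[-0.62, 0.0, -0.63] [-0.0, 0.96, 0.0] 
[-0.56, 0.0, -0.68] [-0.0, 0.96, 0.0] 
[-0.49, 0.01, -0.74] [-0.0, 0.96, 0.0] 
[-0.4, -0.0, -0.78] [-0.0, 0.96, 0.0] 
[-0.33, 0.0, -0.82] [-0.0, 0.96, 0.0] 
[-0.25, 0.0, -0.85] [-0.0, 0.96, 0.0] 
[-0.15, 0.01, -0.87] [-0.0, 0.96, 0.0] 
[-0.07, -0.0, -0.88] [-0.0, 0.96, 0.0] 
[0.02, -0.0, -0.89] [-0.0, 0.96, 0.0] 
[0.1, 0.0, -0.88] [-0.0, 0.96, 0.0] 
[0.2, 0.0, -0.86] [-0.0, 0.96, 0.0] 
[0.28, 0.01, -0.83] [-0.0, 0.96, 0.0] 
[0.45252416 0.16524118 0.22981026] [[ 9.99253197e-01  4.83768339e-06 -3.86399781e-02]
 [ 3.86399781e-02  4.27306930e-06  9.99253197e-01]
 [ 4.99918189e-06 -1.00000000e+00  4.08295018e-06]]
```

>>> {"op": "apply_moves", "data": {
  "increments": [
    {"xyz": [-0.62, 0, -0.63], "rot": [0, 0.96, 0], "jaw": 85},
    {"xyz": [-0.56, 0, -0.68], "rot": [0, 0.96, 0], "jaw": 85},
    {"xyz": [-0.49, 0, -0.74], "rot": [0, 0.96, 0], "jaw": 85},
    {"xyz": [-0.4, 0, -0.78], "rot": [0, 0.96, 0], "jaw": 85},
    {"xyz": [-0.33, 0, -0.82], "rot": [0, 0.96, 0], "jaw": 85},
    {"xyz": [-0.25, 0, -0.85], "rot": [0, 0.96, 0], "jaw": 85},
    {"xyz": [-0.15, 0, -0.87], "rot": [0, 0.96, 0], "jaw": 85},
    {"xyz": [-0.07, 0, -0.88], "rot": [0, 0.96, 0], "jaw": 85}
  ]
}}

```text
time: 2.45
ee_pos: [0.3743, 0.3222, 0.2316]
ee_rot: [[0.906, 0.0, -0.424], [0.424, 0.001, 0.906], [0.001, -1.0, 0.0]]
wrist_force: [1.0, -0.2, 0.1]
opening: 0.085
```

```bash
python3 - <<'E'
from h import *
st();p,R=plan([.4525,.165,.23],RD,5)
E
```

```text
2.45 pos [0.3743 0.3222 0.2316] F [ 1.02 -0.22  0.09] op 0.085
[0.02, 0.01, -0.7] [-0.0, 0.76, 0.0] 
[0.07, 0.0, -0.7] [-0.0, 0.76, 0.0] 
[0.13, 0.01, -0.69] [-0.0, 0.77, 0.0] 
[0.18, 0.0, -0.68] [-0.0, 0.76, 0.0] 
[0.24, 0.01, -0.66] [-0.01, 0.76, 0.0]
```

>>> {"op": "apply_moves", "data": {
  "increments": [
    {"xyz": [0.02, 0, -0.89], "rot": [0, 0.96, 0], "jaw": 70},
    {"xyz": [0.1, 0, -0.88], "rot": [0, 0.96, 0], "jaw": 70},
    {"xyz": [0.2, 0, -0.86], "rot": [0, 0.96, 0], "jaw": 70},
    {"xyz": [0.28, 0, -0.83], "rot": [0, 0.96, 0], "jaw": 70},
    {"xyz": [0, 0, 0], "rot": [0, 0, 0], "jaw": 70},
    {"xyz": [0, 0, 0], "rot": [0, 0, 0], "jaw": 70}
  ]
}}

```text
time: 3.2
ee_pos: [0.4523, 0.1659, 0.2314]
ee_rot: [[0.999, -0.0, -0.04], [0.04, 0.001, 0.999], [-0.0, -1.0, 0.001]]
wrist_force: [0.3, -0.2, -0.4]
opening: 0.0698
```

```bash
python3 - <<'E'
from h import *
s=st();print(s["ee_rot"])
im=grab("wrist","a");save("wrist1",im)
print(proj(im,[.4525,.165,.122]))
plan([.4525,.165,.087],RD,3)
E
```

```text
3.2 pos [0.4523 0.1659 0.2314] F [ 0.29 -0.24 -0.37] op 0.0698
[[ 9.99214330e-01 -8.08474902e-05 -3.96322605e-02]
 [ 3.96322992e-02  5.52441075e-04  9.99214179e-01]
 [-5.88894700e-05 -9.99999844e-01  5.55211210e-04]]
[257.6344881  182.87500724]
[0.0, 0.96, -0.01] [-0.0, 0.01, -0.0] 
[0.0, 0.96, -0.01] [-0.0, 0.01, -0.0] 
[0.01, 0.97, -0.01] [-0.0, 0.0, -0.0]
```

View pics/wrist1.png

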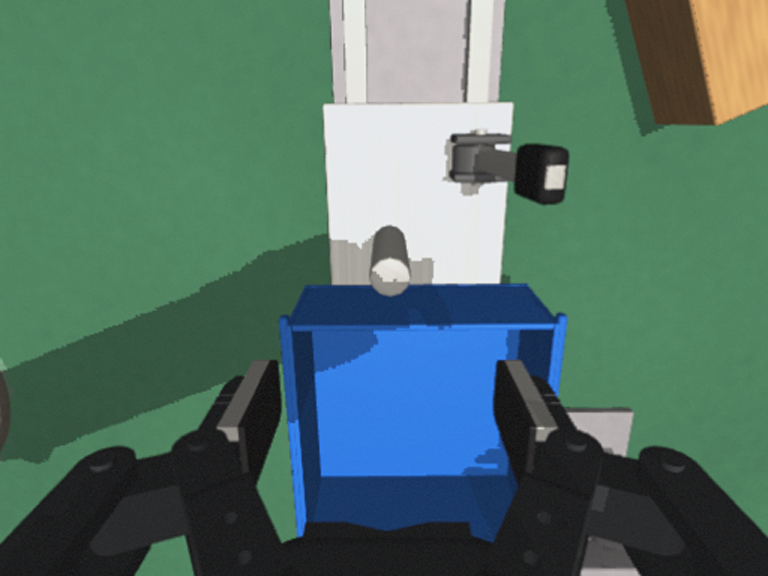

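>>> {"op": "apply_moves", "data": {
  "increments": [
    {"xyz": [0.04, 0.96, -0.02], "rot": [0, 0, 0], "jaw": 70},
    {"xyz": [0, 0.96, 0], "rot": [0, 0, 0], "jaw": 70},
    {"xyz": [0, 0.96, 0], "rot": [0, 0, 0], "jaw": 70},
    {"xyz": [0, 0, 0], "rot": [0, 0, 0], "jaw": 15},
    {"xyz": [0, 0, 0], "rot": [0, 0, 0], "jaw": 15},
    {"xyz": [0, 0, 0], "rot": [0, 0, 0], "jaw": 15},
    {"xyz": [0, 0, 0], "rot": [0, 0, 0], "jaw": 15}
  ],
  "newtons": 25
}}

```text
time: 4.12
ee_pos: [0.4541, 0.1653, 0.0891]
ee_rot: [[0.999, -0.0, -0.039], [0.039, 0.002, 0.999], [-0.0, -1.0, 0.002]]
wrist_force: [-6.3, 1.4, 7.4]
opening: 0.023
```

```bash
python3 - <<'E'
from h import *
s=st()
im=grab("top","b");crop("topb",im,130,145,310,250,4.4)
E
```

```text
4.12 pos [0.4541 0.1653 0.0891] F [-6.27  1.41  7.44] op 0.023
```

View pics/topb.png

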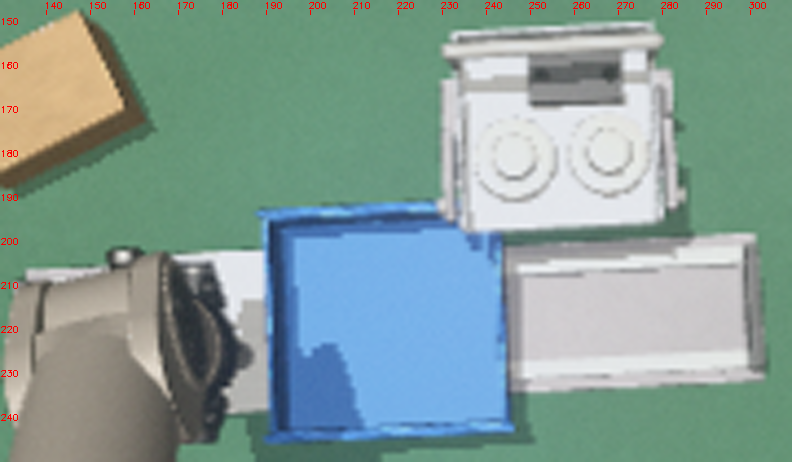

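>>> {"op": "apply_moves", "data": {
  "increments": [
    {"xyz": [0, 0, -0.3], "rot": [0, 0, 0], "jaw": 15},
    {"xyz": [0, 0, -0.45], "rot": [0, 0, 0], "jaw": 15},
    {"xyz": [0, 0, -0.5], "rot": [0, 0, 0], "jaw": 15},
    {"xyz": [0, 0, -0.5], "rot": [0, 0, 0], "jaw": 15},
    {"xyz": [0, 0, -0.5], "rot": [0, 0, 0], "jaw": 15},
    {"xyz": [0, 0, -0.3], "rot": [0, 0, 0], "jaw": 15},
    {"xyz": [0, 0, -0.17], "rot": [0, 0, 0], "jaw": 15},
    {"xyz": [0, 0, 0], "rot": [0, 0, 0], "jaw": 15}
  ]
}}

```text
time: 5.18
ee_pos: [0.4607, 0.0276, 0.089]
ee_rot: [[0.999, 0.002, -0.037], [0.037, 0.001, 0.999], [0.002, -1.0, 0.001]]
wrist_force: [-3.8, -1.9, 10.3]
opening: 0.0233
```

```bash
python3 - <<'E'
from h import *
s=st()
im=grab("top","c");crop("topb2",im,150,145,310,250,4.9)
im=grab("side","c");crop("sideb2",im,200,155,330,335,3.3)
E
```

```text
5.17 pos [0.4607 0.0276 0.089 ] F [-3.83 -1.86 10.26] op 0.0233
```

View pics/topb2.png

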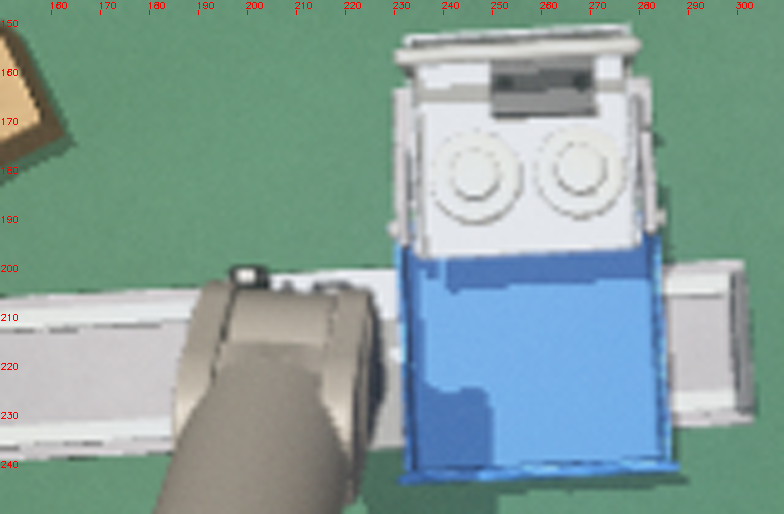

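View pics/sideb2.png

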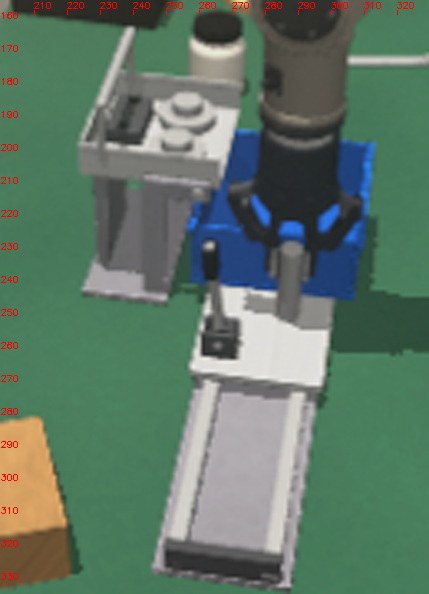

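```bash
python3 - <<'E'
from h import *
a=load("top","c")
def P(l,c,z):
    p=at_z(a,(150+c[0]/4.9-.5+.1,145+c[1]/4.9-.4),z);q=p-HINGE;print(l,np.round(p,4),"rel",np.round([q@EX,q@EY],4))
P("SLouter",(401,480),.109);P("SRouter",(678,466),.109)
P("NL edge",(403,245),.109);P("NR edge",(662,235),.109)
P("L midouter",(402,400),.109);P("R mid outer",(668,400),.109)
P("floorNL",(437,290),.038);P("floor SR",(657,465),.038);P("floor R 300",(652,300),.038)
P("lip rearL",(395,90),.179);P("lip rearR",(646,80),.179)
P("lip mouthL",(390,228),.179);P("lip mouthR",(662,215),.179)
P("barL",(395,57),.23);P("barR",(640,44),.23)
P("mouthL",(420,258),.145);P("mouthR",(642,246),.145)
P("cap",(0,0),.1)
E
```

```text
SLouter [ 0.3953 -0.01    0.109 ] rel [-0.1663  0.0914]
SRouter [ 0.4043 -0.1974  0.109 ] rel [-0.1645 -0.0961]
NL edge [ 0.5551 -0.0109  0.109 ] rel [-0.0067  0.0844]
NR edge [ 0.5612 -0.1882  0.109 ] rel [-0.0074 -0.0929]
L midouter [ 0.4493 -0.0105  0.109 ] rel [-0.1124  0.0888]
R mid outer [ 0.4488 -0.1911  0.109 ] rel [-0.1198 -0.0915]
floorNL [ 0.5293 -0.0301  0.038 ] rel [-0.0332  0.0662]
floor SR [ 0.4039 -0.1869  0.038 ] rel [-0.1645 -0.0857]
floor R 300 [ 0.5215 -0.1845  0.038 ] rel [-0.0469 -0.0878]
lip rearL [ 0.6504 -0.0106  0.179 ] rel [0.0886 0.0811]
lip rearR [ 0.6561 -0.1749  0.179 ] rel [ 0.0879 -0.0833]
lip mouthL [ 0.5596 -0.0077  0.179 ] rel [-0.0021  0.0875]
lip mouthR [ 0.5672 -0.1843  0.179 ] rel [-0.0012 -0.0894]
barL [ 0.6625 -0.0145  0.23  ] rel [0.1005 0.0767]
barR [ 0.6699 -0.1688  0.23  ] rel [ 0.1019 -0.0778]
mouthL [ 0.5429 -0.025   0.145 ] rel [-0.0194  0.0708]
mouthR [ 0.5503 -0.1728  0.145 ] rel [-0.0177 -0.0771]
cap [0.7305 0.2748 0.1   ] rel [0.1796 0.3632]
```

>>> {"op": "apply_moves", "data": {
  "increments": [
    {"xyz": [0, 0, 0], "rot": [0, 0, 0], "jaw": 70},
    {"xyz": [0, 0, 0], "rot": [0, 0, 0], "jaw": 70},
    {"xyz": [0, 0, 0], "rot": [0, 0, 0], "jaw": 70},
    {"xyz": [0, -0.9, 0], "rot": [0, 0, 0], "jaw": 70},
    {"xyz": [0, -0.9, 0], "rot": [0, 0, 0], "jaw": 70},
    {"xyz": [0, -0.8, 0], "rot": [0, 0, 0], "jaw": 0},
    {"xyz": [0, 0, 0], "rot": [0, 0, 0], "jaw": 0}
  ]
}}

```text
time: 6.15
ee_pos: [0.4619, 0.0289, 0.2201]
ee_rot: [[0.999, 0.006, -0.039], [0.039, 0.002, 0.999], [0.006, -1.0, 0.002]]
wrist_force: [0.7, -0.2, -1.4]
opening: 0.0341
```

```bash
cat >> h.py <<'E'
E
python3 - <<'E'
from h import *
s=st();print(s["ee_rot"])
im=grab("top","d");crop("topd",im,150,145,310,250,4.9)
im=grab("wrist","d");save("wristd",im)
plan([.598,.093,.215],RD,4)
E
```

```text
6.15 pos [0.4619 0.0289 0.2201] F [ 0.73 -0.18 -1.4 ] op 0.0341
[[ 0.99922945  0.00608195 -0.03877516]
 [ 0.03876101  0.00242826  0.99924556]
 [ 0.00617151 -0.99997856  0.00219064]]
[0.7, 0.01, 0.29] [-0.0, 0.0, 0.0] 
[0.71, 0.01, 0.3] [-0.0, 0.0, 0.0] 
[0.7, 0.01, 0.29] [-0.0, 0.0, 0.0] 
[0.71, 0.01, 0.3] [-0.0, 0.01, 0.0]
```

View pics/topd.png

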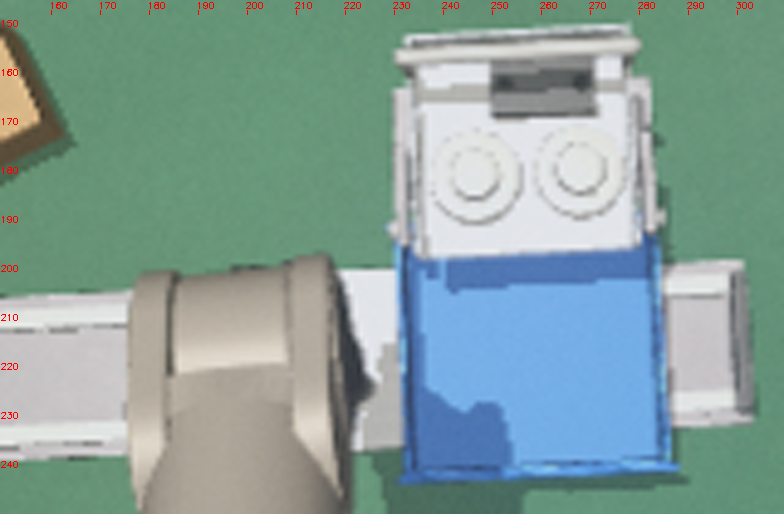

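View pics/wristd.png

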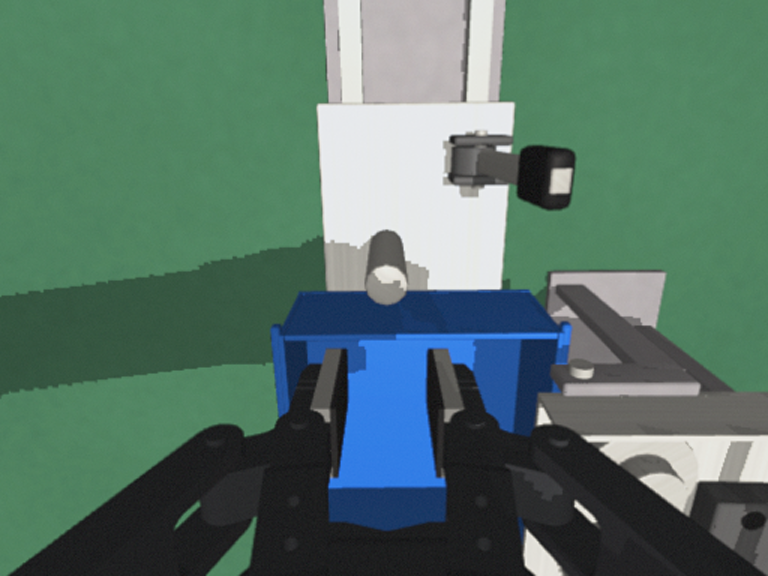

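```bash
python3 - <<'E'
from h import *
im=load("wrist","d")
print(at_z(im,(560/1.5,181/1.5),.16),at_z(im,(387/1.5,283/1.5),.122),at_z(im,(487/1.5,160/1.5),.06))
E
```

```text
[0.53146191 0.08909524 0.16      ] [0.46133932 0.02741735 0.122     ] [0.52138314 0.08901668 0.06      ]
```

>>> {"op": "apply_moves", "data": {
  "increments": [
    {"xyz": [0.1, 0, 0.8], "rot": [0, 0, 0], "jaw": 0},
    {"xyz": [0.9, 0, 0.4], "rot": [0, 0, 0], "jaw": 0},
    {"xyz": [0.9, 0, 0], "rot": [0, 0, 0], "jaw": 0},
    {"xyz": [0.9, 0, 0], "rot": [0, 0, 0], "jaw": 0},
    {"xyz": [0, 0, 0], "rot": [0, 0, 0], "jaw": 0}
  ]
}}

```text
time: 6.88
ee_pos: [0.5988, 0.0935, 0.2147]
ee_rot: [[0.999, -0.002, -0.038], [0.038, -0.002, 0.999], [-0.002, -1.0, -0.002]]
wrist_force: [-0.9, -1.2, -1.7]
opening: -0.0004
```

>>> {"op": "apply_moves", "data": {
  "increments": [
    {"xyz": [0, 0.9, -0.02], "rot": [0, 0, 0], "jaw": 0},
    {"xyz": [0, 0.55, 0], "rot": [0, 0, 0], "jaw": 0},
    {"xyz": [-0.52, 0.02, 0], "rot": [0, 0, 0], "jaw": 0},
    {"xyz": [-0.52, 0.02, 0], "rot": [0, 0, 0], "jaw": 0},
    {"xyz": [-0.52, 0.02, 0], "rot": [0, 0, 0], "jaw": 0},
    {"xyz": [-0.5, 0.14, 0], "rot": [0, 0, 0], "jaw": 0},
    {"xyz": [-0.44, 0.29, 0], "rot": [0, 0, 0], "jaw": 0}
  ]
}}

```text
time: 7.75
ee_pos: [0.4703, 0.0876, 0.1196]
ee_rot: [[0.999, -0.001, -0.039], [0.039, 0.0, 0.999], [-0.001, -1.0, 0.0]]
wrist_force: [1.9, -0.0, 0.5]
opening: 0.0004
```

```bash
python3 - <<'E'
from h import *
s=st()
im=grab("side","e");crop("sidee",im,200,155,330,335,3.3)
im=grab("wrist","e");save("wriste",im,1)
E
```

```text
7.75 pos [0.4703 0.0876 0.1196] F [ 1.89 -0.04  0.47] op 0.0004
```

View pics/sidee.png

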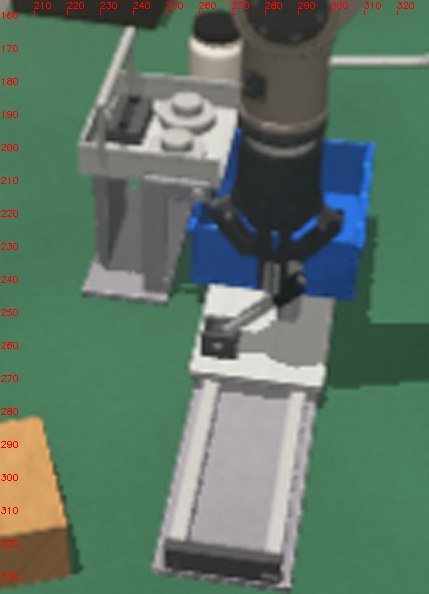

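View pics/wriste.png

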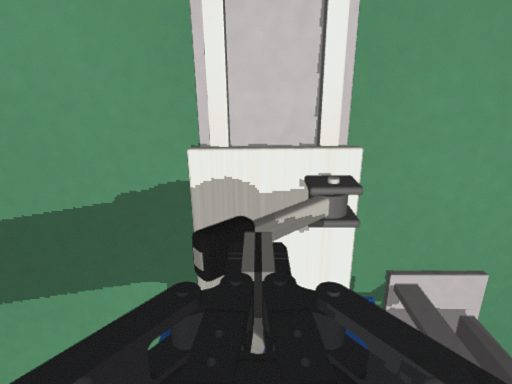

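>>> {"op": "apply_moves", "data": {
  "increments": [
    {"xyz": [-0.34, 0.41, 0], "rot": [0, 0, 0], "jaw": 0},
    {"xyz": [-0.14, 0.32, 0], "rot": [0, 0, 0], "jaw": 0},
    {"xyz": [-0.05, 0.2, 0], "rot": [0, 0, 0], "jaw": 0},
    {"xyz": [-0.04, 0.14, 0], "rot": [0, 0, 0], "jaw": 0},
    {"xyz": [0, 0.08, 0], "rot": [0, 0, 0], "jaw": 0},
    {"xyz": [0, 0, 0], "rot": [0, 0, 0], "jaw": 0}
  ]
}}

```text
time: 8.6
ee_pos: [0.4438, 0.0868, 0.0641]
ee_rot: [[0.999, -0.002, -0.038], [0.038, 0.001, 0.999], [-0.002, -1.0, 0.001]]
wrist_force: [-8.8, -1.1, 26.9]
opening: 0.0
```

>>> {"op": "apply_moves", "data": {
  "increments": [
    {"xyz": [0, 0.04, 0], "rot": [0, 0, 0], "jaw": 0},
    {"xyz": [0, 0, 0], "rot": [0, 0, 0], "jaw": 0}
  ]
}}

```text
time: 8.85
ee_pos: [0.4439, 0.0868, 0.0635]
ee_rot: [[0.999, -0.002, -0.037], [0.037, 0.002, 0.999], [-0.002, -1.0, 0.003]]
wrist_force: [-15.0, -2.3, 49.8]
opening: 0.0002
```

```bash
python3 - <<'E'
from h import *
s=st()
im=grab("side","f");crop("sidef",im,200,155,330,335,3.3)
E
```

```text
8.85 pos [0.4439 0.0868 0.0635] F [-15.01  -2.32  49.76] op 0.0002
```

View pics/sidef.png

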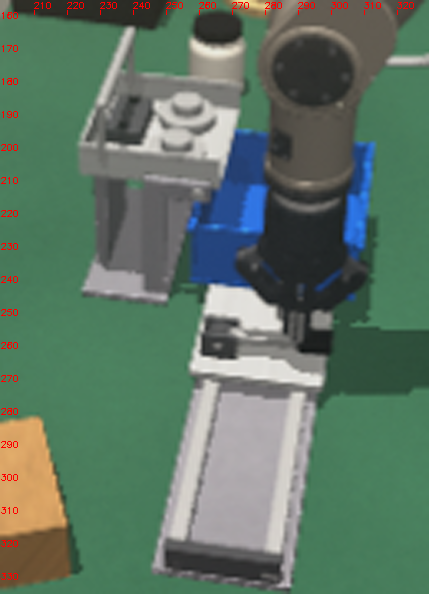

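>>> {"op": "apply_moves", "data": {
  "increments": [
    {"xyz": [0, -0.3, 0], "rot": [0, 0, 0], "jaw": 0},
    {"xyz": [0, -0.9, 0], "rot": [0, 0, 0], "jaw": 0},
    {"xyz": [0, -1.0, 0], "rot": [0, 0, 0], "jaw": 30},
    {"xyz": [0, -1.0, 0], "rot": [0, 0, 0], "jaw": 70},
    {"xyz": [0, -1.0, 0], "rot": [0, 0, 0], "jaw": 70},
    {"xyz": [0, -1.0, 0], "rot": [0, 0, 0], "jaw": 70},
    {"xyz": [0, 0, 0], "rot": [0, 0, 0], "jaw": 70}
  ]
}}

```text
time: 9.78
ee_pos: [0.4467, 0.0874, 0.3249]
ee_rot: [[0.999, 0.008, -0.038], [0.038, 0.004, 0.999], [0.008, -1.0, 0.004]]
wrist_force: [0.4, -0.8, -0.2]
opening: 0.0697
```

```bash
python3 - <<'E'
from h import *
s=st()
im=grab("side","g");crop("sideg",im,200,155,330,335,3.3)
plan([.6662,-.0917,.32],RD,6)
E
```

```text
9.78 pos [0.4467 0.0874 0.3249] F [ 0.37 -0.75 -0.16] op 0.0697
[0.71, 0.01, -0.62] [-0.0, 0.0, 0.01] 
[0.72, 0.01, -0.63] [-0.01, 0.0, 0.0] 
[0.71, 0.01, -0.62] [-0.0, 0.0, 0.01] 
[0.71, 0.01, -0.63] [-0.0, 0.0, 0.01] 
[0.71, 0.01, -0.62] [-0.01, 0.0, 0.0] 
[0.72, 0.01, -0.62] [-0.0, 0.0, 0.01]
```

View pics/sideg.png

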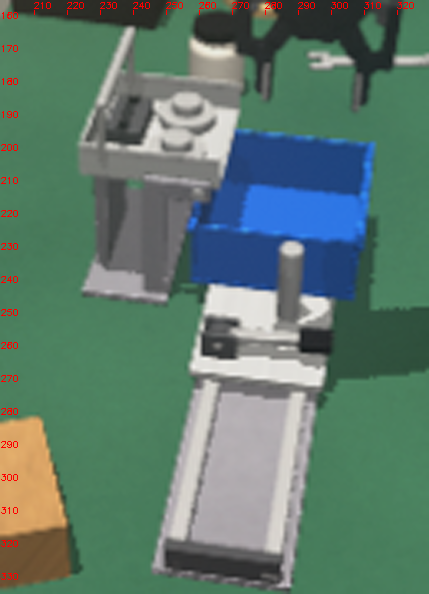

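>>> {"op": "apply_moves", "data": {
  "increments": [
    {"xyz": [0.71, 0, -0.62], "rot": [0, 0, 0], "jaw": 70},
    {"xyz": [0.71, 0, -0.62], "rot": [0, 0, 0], "jaw": 70},
    {"xyz": [0.71, 0, -0.62], "rot": [0, 0, 0], "jaw": 70},
    {"xyz": [0.71, 0, -0.62], "rot": [0, 0, 0], "jaw": 70},
    {"xyz": [0.71, 0, -0.62], "rot": [0, 0, 0], "jaw": 70},
    {"xyz": [0.71, 0, -0.62], "rot": [0, 0, 0], "jaw": 70},
    {"xyz": [0, 0, 0], "rot": [0, 0, 0], "jaw": 70}
  ]
}}

```text
time: 10.7
ee_pos: [0.6647, -0.0942, 0.3179]
ee_rot: [[0.999, -0.003, -0.034], [0.034, -0.003, 0.999], [-0.003, -1.0, -0.003]]
wrist_force: [-0.4, 0.3, -0.8]
opening: 0.0703
```

```bash
python3 - <<'E'
from h import *
s=st()
im=grab("wrist","h");save("wristh",im)
print(proj(im,[.6662,-.0917,.23])*1.5,proj(im,[.6662-.038*.06,-.0917+.06,.23])*1.5)
plan([.6662,-.0917,.212],RD,3)
E
```

```text
10.7 pos [ 0.6647 -0.0942  0.3179] F [-0.4   0.28 -0.83] op 0.0703
[389.79684998 280.75921281] [389.78244099 161.85545111]
[0.02, 0.71, 0.0] [0.0, -0.01, -0.01] 
[0.02, 0.71, 0.01] [0.01, -0.01, -0.01] 
[0.01, 0.71, 0.0] [0.0, -0.0, -0.01]
```

View pics/wristh.png

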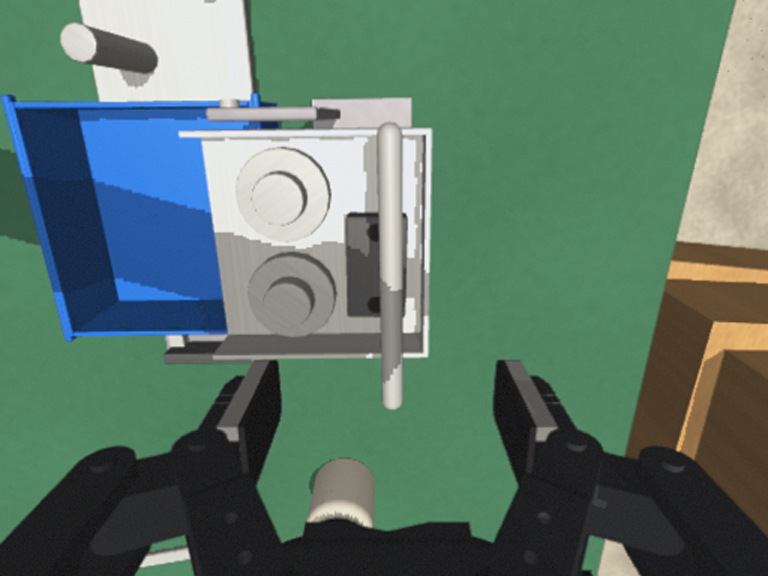

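```bash
python3 - <<'E'
from h import *
im=load("wrist","h")
def P(l,c,z):
    p=at_z(im,(c[0]/1.5-.17,c[1]/1.5-.17),z);q=p-HINGE;print(l,np.round(p,4),"rel",np.round([q@EX,q@EY],4))
P("barL",(389,124),.23);P("barR",(393,408),.23)
P("post",(79,42),.122)
P("binNL",(8,97),.109);P("binNR?",(258,97),.109);P("binSR",(70,338),.109)
P("lipRL",(431,130),.179);P("lipRR",(428,355),.179)
P("mouthL",(203,137),.145);P("mouthR",(228,335),.145)
P("lip fL",(182,132),.179)
P("lip fR",(167,355),.179)
E
```

```text
barL [ 0.6628 -0.0145  0.23  ] rel [0.1008 0.0767]
barR [ 0.6708 -0.1683  0.23  ] rel [ 0.1029 -0.0773]
post [0.4623 0.0257 0.122 ] rel [-0.098   0.1246]
binNL [ 0.4001 -0.0094  0.109 ] rel [-0.1615  0.0918]
binNR? [ 0.5715 -0.0021  0.109 ] rel [0.0101 0.0925]
binSR [ 0.4083 -0.1932  0.109 ] rel [-0.1603 -0.0921]
lipRL [ 0.6869 -0.0178  0.179 ] rel [0.1248 0.0725]
lipRR [ 0.6944 -0.1611  0.179 ] rel [ 0.1268 -0.0711]
mouthL [ 0.5444 -0.0283  0.145 ] rel [-0.0181  0.0674]
mouthR [ 0.5499 -0.1681  0.145 ] rel [-0.0179 -0.0725]
lip fL [ 0.5455 -0.0242  0.179 ] rel [-0.0168  0.0715]
lip fR [ 0.5205 -0.1673  0.179 ] rel [-0.0472 -0.0705]
```

>>> {"op": "apply_moves", "data": {
  "increments": [
    {"xyz": [0.04, 0.7, 0.04], "rot": [0, 0, 0], "jaw": 70},
    {"xyz": [0, 0.7, 0], "rot": [0, 0, 0], "jaw": 70},
    {"xyz": [0, 0.7, 0], "rot": [0, 0, 0], "jaw": 70},
    {"xyz": [0, 0, 0], "rot": [0, 0, 0], "jaw": 5},
    {"xyz": [0, 0, 0], "rot": [0, 0, 0], "jaw": 5},
    {"xyz": [0, 0, 0], "rot": [0, 0, 0], "jaw": 5},
    {"xyz": [0, 0, 0], "rot": [0, 0, 0], "jaw": 5},
    {"xyz": [0, 0, 0], "rot": [0, 0, 0], "jaw": 5}
  ],
  "newtons": 40
}}

```text
time: 11.75
ee_pos: [0.6664, -0.0888, 0.2177]
ee_rot: [[0.999, 0.002, -0.039], [0.039, 0.0, 0.999], [0.002, -1.0, 0.0]]
wrist_force: [-3.4, 0.8, 7.3]
opening: 0.0105
```

```bash
python3 - <<'E'
from h import *
s=st();p=s["ee_pos"]
b0=np.array([.1018,.085]);r=np.hypot(*b0);a0=np.arctan2(b0[1],b0[0])
prev=b0
for al in [.1,.2,.3,.4,.5,.6,.7,.8,.9,1.0,1.08]:
    b=r*np.array([np.cos(a0+al),np.sin(a0+al)]);print(al,np.round((b-prev)/.05*[1,-1],2).tolist());prev=b
E
```

```text
11.75 pos [ 0.6664 -0.0888  0.2177] F [-3.41  0.81  7.3 ] op 0.0105
0.1 [-0.18, -0.19]
0.2 [-0.2, -0.18]
0.3 [-0.21, -0.16]
0.4 [-0.23, -0.13]
0.5 [-0.24, -0.11]
0.6 [-0.25, -0.08]
0.7 [-0.26, -0.06]
0.8 [-0.26, -0.03]
0.9 [-0.27, -0.01]
1.0 [-0.26, 0.02]
1.08 [-0.21, 0.03]
```

>>> {"op": "apply_moves", "data": {
  "increments": [
    {"xyz": [-0.18, -0.19, 0], "rot": [0, 0, 0], "jaw": 5},
    {"xyz": [-0.2, -0.18, 0], "rot": [0, 0, 0], "jaw": 5},
    {"xyz": [-0.21, -0.16, 0], "rot": [0, 0, 0], "jaw": 5},
    {"xyz": [-0.23, -0.13, 0], "rot": [0, 0, 0], "jaw": 5},
    {"xyz": [0, 0, 0], "rot": [0, 0, 0], "jaw": 5}
  ]
}}

```text
time: 12.38
ee_pos: [0.6272, -0.0906, 0.2511]
ee_rot: [[0.999, 0.007, -0.039], [0.039, -0.0, 0.999], [0.007, -1.0, -0.001]]
wrist_force: [5.8, -1.3, 0.9]
opening: 0.0102
```

```bash
python3 - <<'E'
from h import *
s=st()
im=grab("side","i");crop("sidei",im,200,135,330,300,3.6)
E
```

```text
12.38 pos [ 0.6272 -0.0906  0.2511] F [ 5.78 -1.33  0.86] op 0.0102
```

View pics/sidei.png

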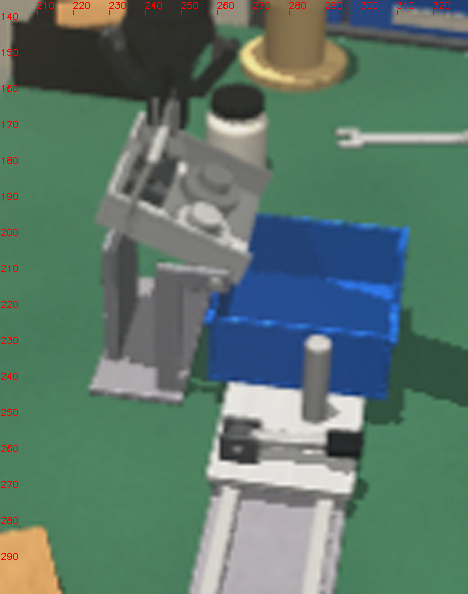

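Tray tips about 0.4 rad, the bar is held. Continue tipping.

>>> {"op": "apply_moves", "data": {
  "increments": [
    {"xyz": [-0.24, -0.11, 0], "rot": [0, 0, 0], "jaw": 5},
    {"xyz": [-0.25, -0.08, 0], "rot": [0, 0, 0], "jaw": 5},
    {"xyz": [-0.26, -0.06, 0], "rot": [0, 0, 0], "jaw": 5},
    {"xyz": [-0.26, -0.03, 0], "rot": [0, 0, 0], "jaw": 5},
    {"xyz": [-0.27, -0.01, 0], "rot": [0, 0, 0], "jaw": 5},
    {"xyz": [-0.26, 0.02, 0], "rot": [0, 0, 0], "jaw": 5},
    {"xyz": [0, 0, 0], "rot": [0, 0, 0], "jaw": 5},
    {"xyz": [0, 0, 0], "rot": [0, 0, 0], "jaw": 5}
  ]
}}

```text
time: 13.42
ee_pos: [0.55, -0.0943, 0.265]
ee_rot: [[0.999, 0.005, -0.038], [0.038, -0.0, 0.999], [0.005, -1.0, -0.001]]
wrist_force: [-0.2, -1.3, 12.0]
opening: 0.0102
```

```bash
python3 - <<'E'
from h import *
s=st()
im=grab("side","j");crop("sidej",im,200,135,330,300,3.6)
im=grab("top","j");crop("topj",im,150,145,310,250,4.9)
E
```

```text
13.43 pos [ 0.55   -0.0943  0.265 ] F [-0.19 -1.35 11.99] op 0.0102
```

View pics/sidej.png

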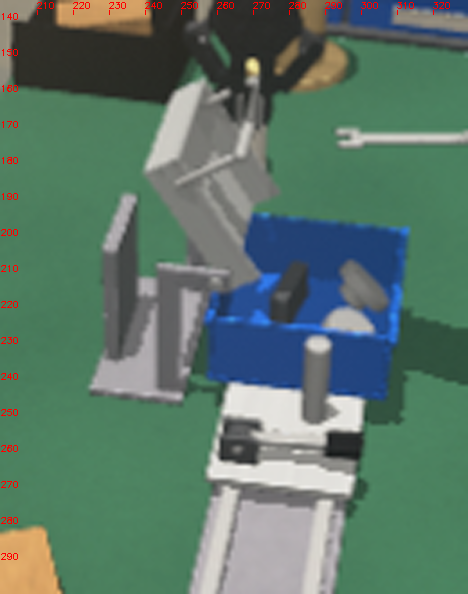

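View pics/topj.png

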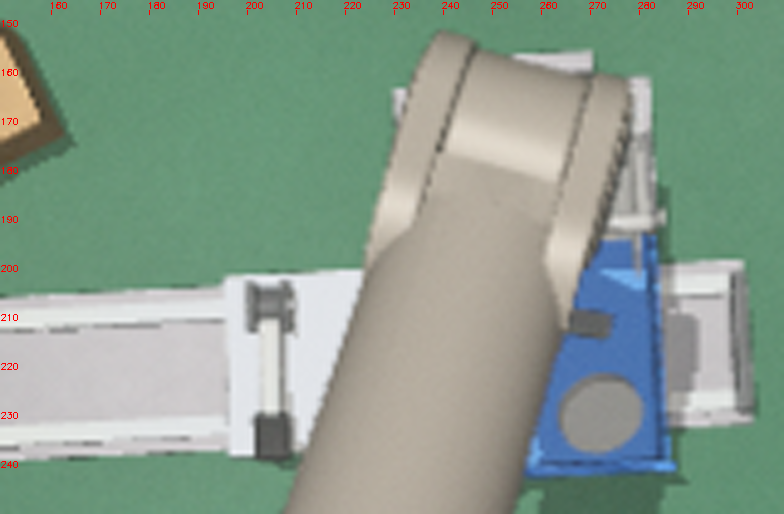

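>>> {"op": "apply_moves", "data": {
  "increments": [
    {"xyz": [0, 0, 0], "rot": [0, 0, 0], "jaw": 5},
    {"xyz": [0, 0, 0], "rot": [0, 0, 0], "jaw": 5},
    {"xyz": [0, 0, 0], "rot": [0, 0, 0], "jaw": 5}
  ]
}}

```text
time: 13.9
ee_pos: [0.5501, -0.0943, 0.265]
ee_rot: [[0.999, 0.005, -0.038], [0.038, -0.0, 0.999], [0.005, -1.0, -0.001]]
wrist_force: [0.9, -1.5, 13.2]
opening: 0.0099
```

```bash
python3 - <<'E'
from h import *
s=st()
im=grab("side","k");crop("sidek",im,240,180,320,260,7)
im=grab("wrist","k");save("wristk",im)
E
```

```text
13.9 pos [ 0.5501 -0.0943  0.265 ] F [ 0.95 -1.52 13.25] op 0.0099
```

View pics/sidek.png

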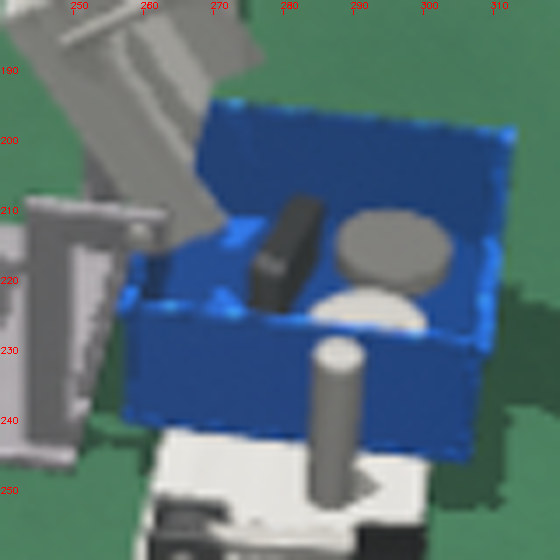

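View pics/wristk.png

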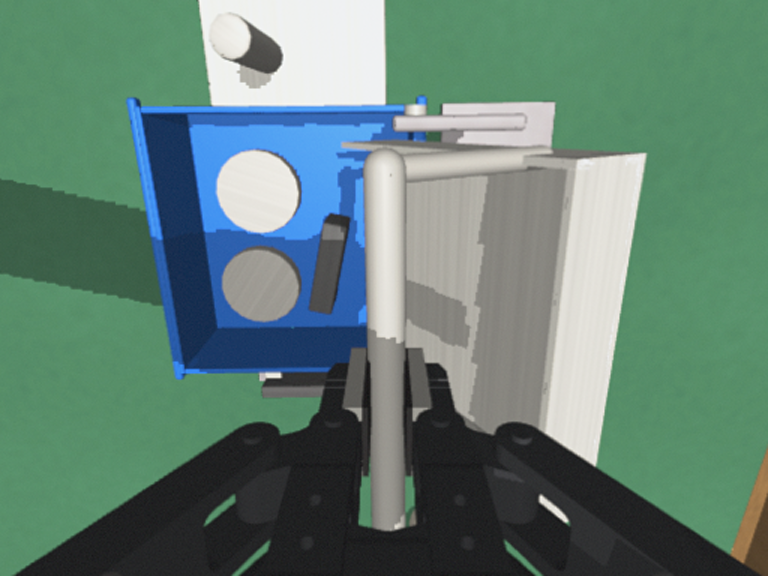

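>>> {"op": "apply_moves", "data": {
  "increments": [
    {"xyz": [0.26, -0.02, 0], "rot": [0, 0, 0], "jaw": 5},
    {"xyz": [0.27, 0.01, 0], "rot": [0, 0, 0], "jaw": 5},
    {"xyz": [0.26, 0.03, 0], "rot": [0, 0, 0], "jaw": 5},
    {"xyz": [0.26, 0.06, 0], "rot": [0, 0, 0], "jaw": 5},
    {"xyz": [0.25, 0.08, 0], "rot": [0, 0, 0], "jaw": 5},
    {"xyz": [0.24, 0.11, 0], "rot": [0, 0, 0], "jaw": 5},
    {"xyz": [0.23, 0.13, 0], "rot": [0, 0, 0], "jaw": 5},
    {"xyz": [0.21, 0.16, 0], "rot": [0, 0, 0], "jaw": 5},
    {"xyz": [0.2, 0.18, 0], "rot": [0, 0, 0], "jaw": 5},
    {"xyz": [0.09, 0.09, 0], "rot": [0, 0, 0], "jaw": 5}
  ]
}}

```text
time: 15.25
ee_pos: [0.6621, -0.089, 0.2199]
ee_rot: [[0.999, -0.0, -0.039], [0.039, -0.0, 0.999], [-0.0, -1.0, -0.0]]
wrist_force: [1.0, -1.2, 3.1]
opening: 0.0104
```

>>> {"op": "apply_moves", "data": {
  "increments": [
    {"xyz": [0.09, 0.1, 0], "rot": [0, 0, 0], "jaw": 5},
    {"xyz": [0, 0, 0], "rot": [0, 0, 0], "jaw": 5}
  ]
}}

```text
time: 15.5
ee_pos: [0.6659, -0.0888, 0.2153]
ee_rot: [[0.999, -0.001, -0.038], [0.038, -0.0, 0.999], [-0.001, -1.0, -0.0]]
wrist_force: [0.4, -2.0, 0.7]
opening: 0.01
```

```bash
python3 - <<'E'
from h import *
s=st()
im=grab("side","l");crop("sidel",im,200,135,330,300,3.6)
E
```

```text
15.5 pos [ 0.6659 -0.0888  0.2153] F [ 0.38 -1.99  0.74] op 0.01
```

View pics/sidel.png

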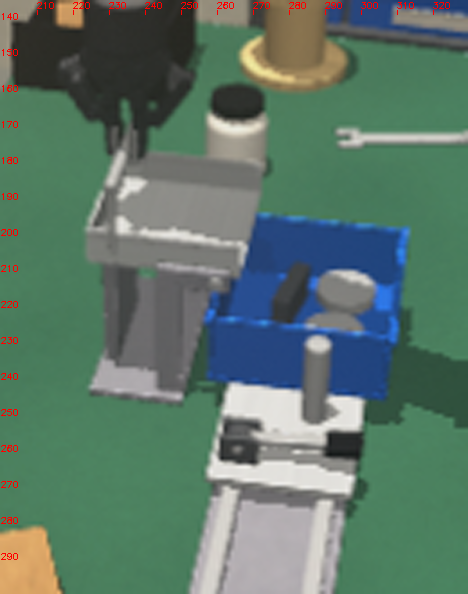

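>>> {"op": "apply_moves", "data": {
  "increments": [
    {"xyz": [0, 0, 0], "rot": [0, 0, 0], "jaw": 70},
    {"xyz": [0, 0, 0], "rot": [0, 0, 0], "jaw": 70},
    {"xyz": [0, 0, 0], "rot": [0, 0, 0], "jaw": 70},
    {"xyz": [0, -0.5, 0], "rot": [0, 0, 0], "jaw": 70},
    {"xyz": [0, -0.9, 0], "rot": [0, 0, 0], "jaw": 70},
    {"xyz": [0, -0.9, 0], "rot": [0, 0, 0], "jaw": 70},
    {"xyz": [0, 0, 0], "rot": [0, 0, 0], "jaw": 70},
    {"xyz": [0, 0, 0], "rot": [0, 0, 0], "jaw": 70}
  ]
}}

```text
time: 16.55
ee_pos: [0.6656, -0.0884, 0.3302]
ee_rot: [[0.999, -0.001, -0.039], [0.039, 0.001, 0.999], [-0.001, -1.0, 0.001]]
wrist_force: [0.3, 0.9, -1.2]
opening: 0.0697
```

```bash
python3 - <<'E'
from h import *
s=st()
im=grab("side","m");crop("sidem",im,200,135,330,300,3.6)
im=grab("wrist","m");save("wristm",im)
E
```

```text
16.55 pos [ 0.6656 -0.0884  0.3302] F [ 0.3   0.87 -1.21] op 0.0697
```

View pics/sidem.png

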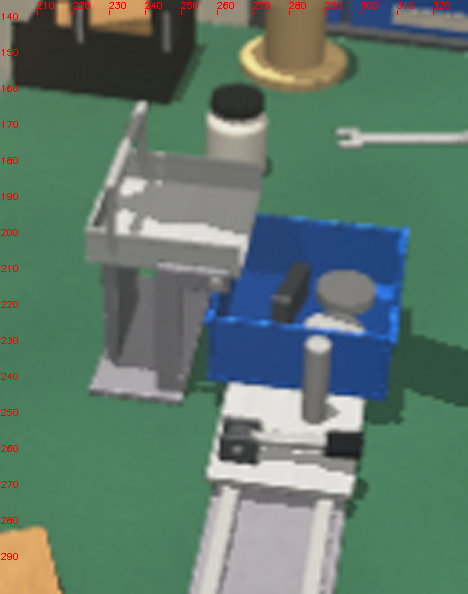

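View pics/wristm.png

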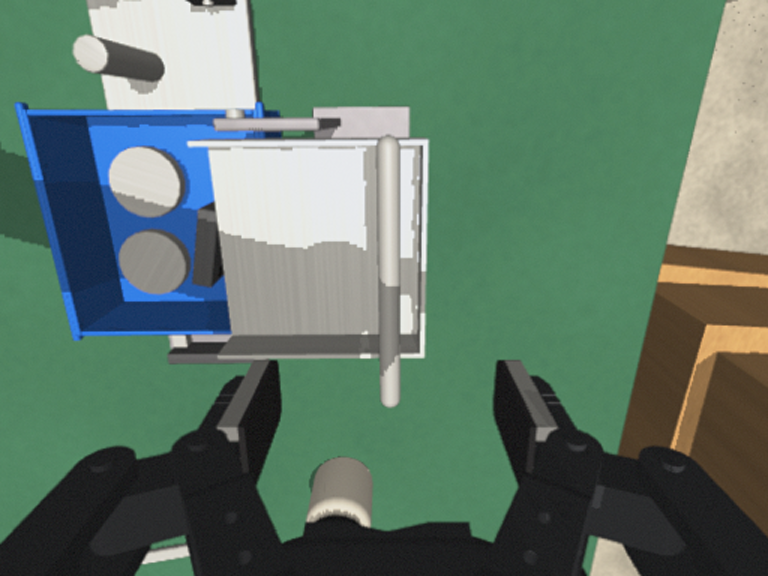

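```bash
python3 - <<'E'
from h import *
a=load("side","s")["image"].astype(int);b=load("side","m")["image"].astype(int)
d=np.abs(a-b).sum(2)
print("tray region 215-272 x 195-210 mean diff",d[195:212,215:255].mean(), "bar", d[160:195,222:240].mean())
im=load("wrist","m")
for l,c,z in[("barL",(388,137),.23),("barR",(391,405),.23),("lipRL",(428,141),.179),("lipRR",(425,356),.179),("post",(90,53),.122),("NL",(22,105),.109),("SR",(79,337),.109)]:
    p=at_z(im,(c[0]/1.5-.17,c[1]/1.5-.17),z);q=p-HINGE;print(l,np.round([q@EX,q@EY],4))
finish_job()
E
```

```text
tray region 215-272 x 195-210 mean diff 54.83529411764706 bar 49.492063492063494
barL [0.101  0.0767]
barR [ 0.1032 -0.0768]
lipRL [0.125  0.0725]
lipRR [ 0.1272 -0.0714]
post [-0.0985  0.1253]
NL [-0.161   0.0925]
SR [-0.1591 -0.0911]
the job is handed in; nothing more can be done
```

The job is handed in at about 16.6 s of the 67 s allowed. The final pictures show every condition met, though no verdict was reported.

**What I did:**
1. I gripped the pull post and slid the carriage about 136 mm towards the tray.
2. With shut fingers I swung the cam lever over and pressed it down to its hard stop. The last press read about 50 N at the wrist.
3. I lifted the tray by its bar to about 1.0 rad, then lowered it, let go and moved clear.

**Last checks:**
- **Bin:** it is centred on the tray's middle line to about 1 mm. The bin rim, the post and the tray bar agree on this.
- **Lever:** it lay level when last seen in the side view.
- **Parts:** both caps and the cover lie in the bin below the rim. The caps ended up upside down.
- **Tray:** it is empty. Its bar and lips are within about 1 mm of where they were measured before the lift, so it is back flat.
- **Gripper:** it stands about 10 cm above the bar, touching nothing, with about 1 N at the wrist.
- **Other things on the bench:** I moved nothing near the carton, jar or spanner. They look unmoved in the pictures, but I did not measure them.

**One check that did not agree:** I compared the start and end side pictures pixel by pixel around the tray, and they differ (mean about 50). I put this down to the parts being gone, changed light and shadow, and the arm standing behind the tray, because the measured points match. I handed the job in from the same script that printed this, so I did not look into it further.

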